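Pack the laundry carrier

TASK

Pack the laundry carrier: carry the blue pail by its bail across to the carrier, then take it by the grip at its bottom rim and tip all its orange dryer balls into the carrier's open compartment. Stand every laundry bottle that is on the counter upright in the carrier's cells, one to a cell, and put the empty pail back upright with its whole foot on the round rubber mat, leaving the other things on the counter where they are.

Things in the scene. Friction and masses are not known exactly. Their poses are not given: they have to be found in the camera images.
- carrier: grey open-topped plastic carrier that does not move, 230 (x) x 370 (y) x 75 mm high, walls and floor 5 mm: an open compartment (220 x 200 mm inside) at its +y end, six bottle cells (2 rows of 3) at its -y end. Origin under its centre; x away from the robot, y to the left, z up, turned up to 0.1 rad
- bin (a point): centre of the inner floor of the carrier's open compartment, 80 mm from the carrier's centre along +y, 5 mm above the counter; axes as the carrier. The outer face of the carrier's end wall is 105 mm from this point along +y; the wall to the cells is 100 mm from it along -y
- cells (a point): centre of the floor of the carrier's block of six cells, 182.5 mm from bin along -y; axes as the carrier. Cell centres lie at x = -75, 0, +75 mm and y = -40, +40 mm from it. Each cell is 70 (x) x 75 (y) mm inside (outer walls 75 mm high, dividers 67 mm high and 5 mm thick)
- mat (a point): centre of the top of the round black rubber mat, 240 mm across and 4 mm thick, fixed on the counter: the pail's place. The pail starts standing on it
- pail_c (a point): centre of the blue plastic pail, half-way up on its axis, 72.5 mm above its foot; z along its axis. Pail 145 mm high, tapering from 142 mm across at the foot to 181 mm at the rim (rim bead 189 mm), wall 4 mm, about 0.35 kg empty. Its pouring lip is at the rim on its +x side, its tipping grip at the foot on its -x side, the bail's two ears on its +y and -y sides
- mouth (a point): centre of the pail's mouth, 72.5 mm above pail_c along the pail's axis
- tip_hold (a point): middle of the outer post of the pail's tipping grip, a blue D-shaped loop on the pail's bottom rim in its x-z plane, on the -x side; 118 mm from the axis, 30 mm above the foot. The post is 14 mm thick (along the pail's y), 22 mm wide (along x) and 42 mm high (8 to 50 mm above the foot); the rim reaches only 94 mm from the axis. Axes are the pail's
- bail_grip (a point): middle of the white round sleeve (18 mm diameter, 86 mm long, along the pail's y) at the top of the pail's steel wire bail, 94 mm from the bail's hinge line; when the bail stands upright it is 222 mm above the pail's foot. z points from the hinge line to the sleeve, y along the sleeve
- tip_grip: the tipping grip as a whole; its origin is the centre of the pail's foot and its axes are the pail's
- bail: the bail as a whole; its origin is the middle of the hinge line between the ears, 128 mm above the foot. It swings about the pail's y axis from upright 0.9 rad to either side, to stops; the hinge is slightly stiff (0.045 N m), so the bail stays where it is left. Axes as bail_grip
- ball_1_c (a point): centre of an orange studded dryer ball of hard plastic, 52 mm across, 35 g, in the pail at the start; 2 to 4 balls are present
- ball_2_c (a point): centre of an orange studded dryer ball of hard plastic, 52 mm across, 35 g, in the pail at the start; 2 to 4 balls are present
- ball_3_c (a point): centre of an orange studded dryer ball of hard plastic, 52 mm across, 35 g, in the pail at the start; 2 to 4 balls are present
- ball_4_c (a point): centre of an orange studded dryer ball of hard plastic, 52 mm across, 35 g, in the pail at the start; 2 to 4 balls are present
- bottle_1_c (a point): centre (82.5 mm above the foot, z up the bottle) of a round plastic laundry bottle, blue with a white cap: 58 mm across, 165 mm high, about 0.22 kg, only a third full and so heavy at the foot; the cap is the top 35 mm, 36 mm across; the shoulder starts 100 mm up. Stands on the counter; 3 to 5 are present
- bottle_2_c (a point): centre (82.5 mm above the foot, z up the bottle) of a round plastic laundry bottle, purple with a yellow cap: 58 mm across, 165 mm high, about 0.22 kg, only a third full and so heavy at the foot; the cap is the top 35 mm, 36 mm across; the shoulder starts 100 mm up. Stands on the counter; 3 to 5 are present
- bottle_3_c (a point): centre (82.5 mm above the foot, z up the bottle) of a round plastic laundry bottle, green with a white cap: 58 mm across, 165 mm high, about 0.22 kg, only a third full and so heavy at the foot; the cap is the top 35 mm, 36 mm across; the shoulder starts 100 mm up. Stands on the counter; 3 to 5 are present
- bottle_4_c (a point): centre (82.5 mm above the foot, z up the bottle) of a round plastic laundry bottle, white with a red cap: 58 mm across, 165 mm high, about 0.22 kg, only a third full and so heavy at the foot; the cap is the top 35 mm, 36 mm across; the shoulder starts 100 mm up. Stands on the counter; 3 to 5 are present
- bottle_5_c (a point): centre (82.5 mm above the foot, z up the bottle) of a round plastic laundry bottle, amber with a blue cap: 58 mm across, 165 mm high, about 0.22 kg, only a third full and so heavy at the foot; the cap is the top 35 mm, 36 mm across; the shoulder starts 100 mm up. Stands on the counter; 3 to 5 are present
- cup: bystander, not to be disturbed: white measuring cup, 72 mm across, 70 mm high; origin at the centre of its underside
- brush: bystander, not to be disturbed: scrubbing brush, 150 x 50 x 46 mm; origin at the centre of its underside
- sprayer: bystander, not to be disturbed: clear trigger sprayer with a red head, 211 mm high; origin at the centre of its underside
- carton: bystander, not to be disturbed: green carton, 75 x 160 x 110 mm; origin at the centre of its underside
- starch_can: bystander, not to be disturbed: yellow spray-starch can, 64 mm across, 190 mm high; origin at the centre of its underside

How it is judged:
By the outcome, as a careful person would: the job done as asked, in the order asked, and still so for the second after the job is handed in, with the robot touching nothing.
Of ball_1, ball_2, ball_3, ball_4 only 2 to 4 are there at a start; the rules pass over those that are not, and their reading is None.
Of bottle_1, bottle_2, bottle_3, bottle_4, bottle_5 only 3 to 5 are there at a start; the rules pass over those that are not, and their reading is None.
At some moment in a run one of bottle_1, bottle_2, bottle_3, bottle_4, bottle_5, pail may be knocked a few centimetres aside while the robot is not near it.
It also fails if it takes over 210 s, if anything falls off the work surface, if the arm or the gripper's body presses on something with over 40 N, if the wrist force passes 120 N, or if a joint passes its speed limit or range.

ROBOT

A 6-joint arm with a two-finger parallel gripper is mounted at the origin on the work surface. World frame = base frame: x ahead of the robot, y to its left, z up, the work surface at z = 0. Lengths are in mm, angles in rad, forces in N, time in s.
With the tool pointing down it reaches from about 275 to 1000 mm from the base axis. Payload 8.4 kg.
Tool frame: the origin (TCP) lies at the very end of the fingers, on their centre line; the grasp point (between the pads) lies 19 mm behind it (ctrl.grasp_offset is the distance from the TCP to the grasp point, in mm); z points along the fingers, y is the line along which they close (so a half turn about z gives the same grasp; the last joint's range is limited). The gripper opens to 85 mm and grips with 20 to 120 N. Pads are 22 mm wide; open, the fingers measure 114 mm over their backs; the gripper's body (76 mm by 85 mm) begins 54 mm behind the grasp point. The pads swing forward as they close: fully open they stand 13 mm farther back than shut.
Start: joints at [-1.257, 0.353, 1.633, -0, 1.155, -0.002], TCP at [194.109, -594.096, 231.281] pointing down, gripper open.
Joint ranges: [-2.63, 2.63], [-0.92, 2.1], [0.06, 2.66], [-1.3, 4.44], [0, 2.69], [-3.02, 3.02]. Speed limits (rad/s): [2.22, 2.22, 2.79, 3.14, 3.14, 3.14].

INTERFACE

Orientations are given as a 3x3 rotation matrix whose columns are the frame's x, y, z axes.
In Python, from station import ctrl gives the robot as it stands.
- The arm moves only by the tool jog_arm, never from a script. Its argument "series" is a list that holds one entry, the list of rows, each a list of 5 numbers: the shift along the tool's x, y, z in cm, then the turn about the tool's z in degrees, then the finger opening in cm, from 0 to 8.54. A call has 1 to 12 rows; each row is the pose to reach, as a shift and turn from the pose commanded when the call began, along the tool's axes at that moment; what a row does not reach only later rows make up. A row lasts 1/8 s, in which the tool goes at most 62.5 mm and 10.7 degrees, less where a joint would pass 70% of its speed; a pose out of reach is approached as far as the arm can. A call with a gripper value outside its range is refused whole. The fingers move at their own pace and stop on an object; the grip force is fixed at half the most. Time passes only in rows, so rows that repeat a pose let the fingers close. It gives the time, the measured TCP pose, the force, the opening and the grip force at its end, in the units of the state.
- ctrl.read_state(): the state, without advancing time (a new reading comes with each control period).
- ctrl.read_camera(name): name is "scene" or "top"; returns a dict with "image" (384x512x3 uint8, blue, green, red), "range_z" (384x512 float32, mm along the optical axis (not along the pixel's ray), 0 where there is no reading), "mtx" (3x3 intrinsics, pixels), "origin" and "attitude" of the camera in the world. Camera axes: x right, y up, looking along -z (the intrinsics and any distortion apply to the point x, -y, -z); pixel columns grow to the right and rows downward; lengths in mm; the calibration is good to about 2 mm. A picture is of the moment at which its call begins.
- ctrl.finish_job(): hands the job in; it is judged then, once.
The state is a dict: "t": time; "joint_pos": joint angles; "dq": joint speeds; "tau": joint torques, N m; "eef_pos": TCP position; "ee_rot": TCP orientation; "wrist_force": force on the tool from outside, world axes, zero at the start; "torque": the same for the moment, N m; "opening": opening from 0.0 (shut) to 1.0 (fully open); "gripper_force": force on a finger pad.
Only numpy, scipy, OpenCV 4.12 (cv2) and the standard library are available. Lean on these libraries where they do the work, as an engineer would, in place of code of your own. Each camera call takes 0.05 s, during which the arm holds its last target. There are 200 camera calls.

## Working session

There is one attempt and no reset: what is moved stays moved. The work goes in short steps, Python scripts to look and compute and a tool call to move; the robot and the scene stay as the last step left them, time stands still between calls to the robot, and variables do not carry over. Pictures are saved under pics/ and viewed, at most 14 in all, crops included, and the job is handed in when it is done.

Besides the shell and the picture viewer there is one more tool, called as name([rows], argument=value, ...), one row to a line, values as JSON. jog_arm: Moves the arm, as the interface text tells. Its arguments: {"type":"object","properties":{"series":{"type":"array"}},"required":["series"]}

```bash
ls; mkdir -p pics; cat > h.py <<'E'
import numpy as np, cv2
from station import ctrl
def cam(n):
    c=ctrl.read_camera(n); K=np.array(c['mtx'],float); z=np.array(c['range_z'],float)
    v,u=np.mgrid[:z.shape[0],:z.shape[1]]
    p=np.stack([(u-K[0,2])/K[0,0]*z,-(v-K[1,2])/K[1,1]*z,-z],-1)
    P=p@np.array(c['attitude']).T+np.array(c['origin']); P[z<=0]=np.nan
    return c,P
def moves(targets,yaw=None):
    """rows (cm) from present pose for world TCP targets, tool axes"""
    s=ctrl.read_state(); R=np.array(s['ee_rot']); p=np.array(s['eef_pos'])
    for t in targets: print('to',np.round(t,0),'shift cm',np.round(R.T@(np.array(t)-p)/10,2))
    print('yaw(tool y dir) deg',np.degrees(np.arctan2(R[1,1],R[0,1])).round(1),'joints',np.round(s['joint_pos'],2),'tcp',np.round(p,1),'t',s['t'])
E
python3 - <<'E'
from h import *
for n in ('scene','top'):
    c,P=cam(n); cv2.imwrite(f'pics/{n}0.png',c['image']); np.save(f'{n}0.npy',P)
    print(n,{k:c[k] for k in c if k not in('image','range_z')})
print(ctrl.read_state())
E
```

```text
pics
scene {'mtx': array([[421.50023293,   0.        , 252.26361576],
       [  0.        , 421.50023293, 192.8213453 ],
       [  0.        ,   0.        ,   1.        ]]), 'origin': array([1507.37964045,   86.79821014,  923.26173012]), 'attitude': array([[-0.14142582, -0.61759489,  0.77367648],
       [ 0.98964935, -0.10742726,  0.09515017],
       [ 0.02434968,  0.77912511,  0.62639537]])}
top {'mtx': array([[481.6574292 ,   0.        , 253.65232379],
       [  0.        , 481.6574292 , 188.10676339],
       [  0.        ,   0.        ,   1.        ]]), 'origin': array([ 293.89549028,  -15.07889083, 1553.92359083]), 'attitude': array([[-0.01703032,  0.98851542, -0.15015736],
       [-0.99977374, -0.01492147,  0.01515989],
       [ 0.01274521,  0.15038156,  0.98854587]])}
{'t': 0.1, 'joint_pos': array([-1.25739478e+00,  3.53585594e-01,  1.63402521e+00,  4.31681235e-06,
        1.15524187e+00, -2.37236416e-03]), 'dq': array([ 7.81287257e-04, -3.35793637e-03, -6.94802523e-05, -6.35340687e-04,
       -7.48998345e-04, -1.46332768e-03]), 'tau': array([-3.14058261e-04, -6.06358409e+01, -3.42819142e+01, -3.90325783e-05,
        3.81990918e-03, -8.24414457e-06]), 'eef_pos': array([ 193.98285833, -593.6908405 ,  230.64736958]), 'ee_rot': array([[ 9.50556866e-01,  3.10550313e-01, -3.84702266e-04],
       [ 3.10550551e-01, -9.50556109e-01,  1.19986201e-03],
       [ 6.93643198e-06, -1.26000657e-03, -9.99999206e-01]]), 'wrist_force': array([ 0.25143395, -0.32168044,  0.54847948]), 'torque': array([0.0408178 , 0.03422456, 0.01646285]), 'gripper_force': 0.0, 'opening': 0.9967952727430226}
```

View pics/top0.png

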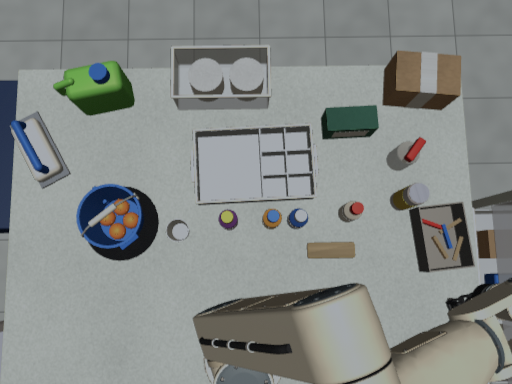

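View pics/scene0.png

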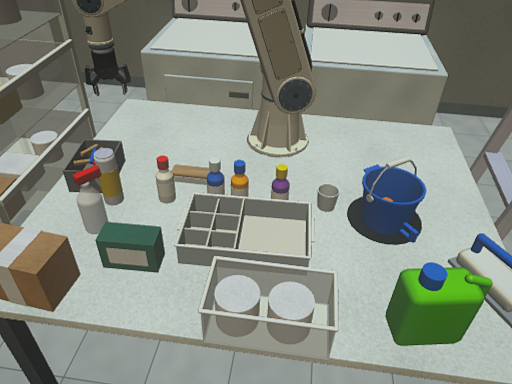

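```bash
python3 - <<'E'
from h import *
a=cv2.imread('pics/top0.png')[160:270,60:195]; b=cv2.imread('pics/scene0.png')[140:250,340:440]
a=cv2.resize(a,None,fx=3.6,fy=3.6,interpolation=2); b=cv2.resize(b,(int(100*3.6),396),interpolation=2)
cv2.imwrite('pics/z0.png',np.hstack([a,b]))
P=np.load('top0.npy')
for n,u,v in [('purple',229,217),('amber',273,216),('blue',300,216),('white',356,208),('cup',180,232),('compart',230,165),('cLL',200,202),('cLR',315,197),('cUL',194,130),('cUR',313,126),('tipthing',130,240),('mat',120,253),('sleeve',101,214),('brush',330,250)]:
    print(n,np.round(P[v-1:v+2,u-1:u+2].reshape(-1,3)).mean(0).round(), np.nanmax(P[v-4:v+5,u-4:u+5,2]).round())
# caps: points with z 150..172
m=(P[...,2]>145)&(P[...,2]<175)
k,l,st,ce=cv2.connectedComponentsWithStats(m.astype(np.uint8))
for i in range(1,k):
    if st[i,4]>25: print('cap',st[i],np.nanmedian(P[l==i],0).round(1))
# carrier rim z~75
m=(np.abs(P[...,2]-75)<5); m[:, :185]=0;m[:,325:]=0;m[:120]=0;m[210:]=0
q=P[m][:,:2].astype(np.float32); print(len(q),cv2.minAreaRect(q))
# pail rim z~ 149
m=(np.abs(P[...,2]-149)<6); m[:,150:]=0;m[:160]=0;m[260:]=0
q=P[m][:,:2].astype(np.float32); print(len(q),cv2.minEnclosingCircle(q),cv2.fitEllipse(q))
# bail pts
m=(P[...,2]>165); m[:,165:]=0;m[:160]=0;m[280:]=0
vv,uu=np.nonzero(m)
for i in range(0,len(uu),2): print(uu[i],vv[i],P[vv[i],uu[i]].round())
# mat
E
```

```text
purple [nan nan nan] 170.0
amber [422. -91. 164.] 171.0
blue [ 421. -169.  166.] 174.0
white [ 442. -333.  165.] 174.0
cup [391. 199.   4.] 17.0
compart [nan nan nan] 14.0
cLL [478. 129.  76.] 84.0
cLR [ 491. -231.   52.] 87.0
cUL [706. 147.  78.] 86.0
cUR [ 736. -240.   -1.] 84.0
tipthing [361. 324. 150.] 155.0
mat [327. 389.   4.] 156.0
sleeve [429. 384. 234.] 239.0
brush [ 325. -272.   45.] 55.0
cap [ 395   51   66   45 2552] [ 856.2 -577.8  150.9]
cap [ 68  66  57  38 310] [793.3 410.9 164.4]
cap [57 88  9  7 31] [807.7 534.9 157.9]
cap [403 143  10  12  48] [ 620.9 -496.2  153.5]
cap [ 76 184  66  67 623] [420.7 365.6 148.9]
cap [403 186  16  20  78] [ 468.2 -483.1  159.9]
cap [350 202  14  13 131] [ 441.7 -335.   165.1]
cap [221 211  12  13 124] [421.8  43.6 164.4]
cap [267 210  13  13 125] [422.2 -90.8 164.3]
cap [294 210  13  13 128] [ 421.6 -169.6  164.8]
1132 ((599.980224609375, -56.19219970703125), (242.55030822753906, 431.1812438964844), 2.8252148628234863)
686 ((427.1085205078125, 384.0780029296875), 102.42473602294922) ((430.77337646484375, 386.1784973144531), (178.5856
[... 2896 characters left out ...]
26.]
89 223 [405. 415. 235.]
91 223 [405. 411. 232.]
93 223 [405. 407. 228.]
95 223 [405. 401. 231.]
97 223 [406. 398. 220.]
89 224 [402. 416. 232.]
91 224 [402. 411. 231.]
93 224 [402. 407. 228.]
95 224 [402. 401. 227.]
90 225 [399. 413. 232.]
92 225 [399. 408. 231.]
94 225 [400. 404. 227.]
89 226 [398. 419. 223.]
91 226 [397. 410. 234.]
93 226 [397. 406. 229.]
88 227 [395. 423. 220.]
91 227 [394. 412. 229.]
87 228 [393. 427. 217.]
85 229 [390. 432. 216.]
87 229 [390. 425. 220.]
85 230 [387. 432. 216.]
83 231 [385. 442. 202.]
85 231 [385. 436. 205.]
84 232 [382. 438. 205.]
83 233 [381. 446. 190.]
81 234 [378. 454. 183.]
83 234 [378. 446. 190.]
82 235 [376. 451. 182.]
82 236 [373. 455. 170.]
```

View pics/z0.png

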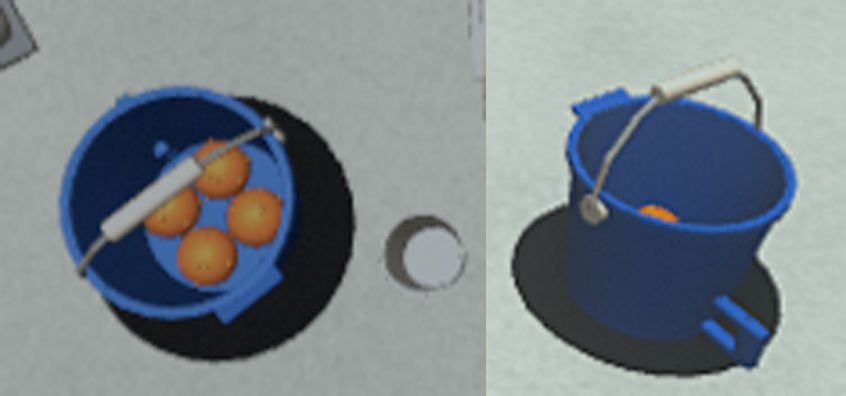

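```bash
python3 - <<'E'
from h import *
P=np.load('top0.npy'); S=np.load('scene0.npy')
# gripper body extents in tool frame
s=ctrl.read_state();R=np.array(s['ee_rot']);p=np.array(s['eef_pos'])
q=np.concatenate([S.reshape(-1,3),P.reshape(-1,3)]);q=q[~np.isnan(q[:,0])];q=(q-p)@R
q=q[(np.abs(q[:,:2]).max(1)<110)]
for a in range(-200,10,15):
    m=(q[:,2]>a)&(q[:,2]<=a+15)
    if m.sum()>3: print(a,m.sum(),np.percentile(q[m],[2,98],axis=0)[:,:2].round())
# carrier
def fit(P):
    m=(np.abs(P[...,2]-75)<7)&(P[...,0]>460)&(P[...,0]<745)&(P[...,1]<170)&(P[...,1]>-270)
    k,l,st,_=cv2.connectedComponentsWithStats(m.astype(np.uint8),connectivity=8)
    i=1+np.argmax(st[1:,4]); return P[l==i]
qt=fit(P);qs=fit(S);print(len(qt),len(qs))
from scipy.optimize import minimize
def cost(x,q):
    c,n=np.cos(x[2]),np.sin(x[2]); d=(q[:,:2]-x[:2])@np.array([[c,-n],[n,c]])
    ex,ey=112.5,182.5; # wall mid-lines
    a,b=np.abs(np.abs(d[:,0])-ex),np.abs(np.abs(d[:,1])-ey)
    oth=np.minimum(np.abs(d[:,1]+22.5+0), 1e9)
    f=np.minimum(a,b); f=np.minimum(f,oth)
    return np.minimum(f,12).mean()
for n,q in (('top',qt),('scene',qs),('both',np.vstack([qt,qs]))):
    best=min((minimize(cost,[x,y,t],args=(q,),method='Nelder-Mead') for x in(590,605) for y in(-40,-60) for t in(-.05,0,.05)),key=lambda r:r.fun)
    print(n,best.x.round(3),best.fun)
c=cv2.imread('pics/top0.png'); g=c.max(2)<60; g[:,:70]=0;g[:,165:]=0;g[:170]=0;g[270:]=0
m=g&(np.abs(P[...,2]-4)<15)
m=m.astype(np.uint8);k,l,st,_=cv2.connectedComponentsWithStats(m);i=1+np.argmax(st[1:,4])
q=P[l==i][:,:2].astype(np.float32);print('mat',st[i],cv2.minEnclosingCircle(q),q.min(0),q.max(0))
E
```

```text
-200 129 [[  7. -39.]
 [ 42.  36.]]
-185 128 [[ -7. -35.]
 [ 38.  31.]]
-170 141 [[  8. -37.]
 [ 40.  33.]]
-155 149 [[  4. -37.]
 [ 40.  34.]]
-140 110 [[  4. -37.]
 [ 38.  31.]]
-125 154 [[ -9. -68.]
 [ 17.  64.]]
-110 222 [[  0. -72.]
 [ 22.  66.]]
-95 179 [[-10. -72.]
 [ 21.  68.]]
-80 192 [[-14. -74.]
 [ 19.  70.]]
-65 75 [[ -9. -74.]
 [ 18.  66.]]
-50 46 [[ -5. -56.]
 [ 16.  55.]]
-35 45 [[ -7. -55.]
 [ 15.  55.]]
-20 10 [[ -3. -49.]
 [ 14.  47.]]
1352 1526
top [ 5.97433e+02 -3.94370e+01  3.80000e-02] 3.5144330756278483
scene [ 6.02703e+02 -3.80490e+01  3.70000e-02] 3.1787181663382524
both [ 6.00856e+02 -3.87720e+01  3.80000e-02] 3.759164036739983
mat [  90  187   68   73 1326] ((423.4189453125, 388.6781005859375), 118.74275970458984) [307.99698 271.53876] [539.58154 484.34677]
```

jog_arm([
  [[0,0,-6,0,8],[3,-5,-10,-8,8],[6,-10,-10,-16,8],[9,-15,-10,-24,8],[9,-21,-10,-32,8],[9,-27,-10,-40,8],[8.5,-33,-10,-48,8],[8,-37,-10,-56,8],[7.6,-39,-10,-56,8],[7.6,-39,-10,-56,8]],
])

```text
t: 1.35
eef_pos: [144.8, -199.1, 331.3]
ee_rot: [[0.274, 0.962, 0.001], [0.962, -0.274, -0.001], [-0.001, 0.001, -1.0]]
wrist_force: [1.2, 0.4, 0.2]
opening: 0.94
gripper_force: 0.0
```

jog_arm([
  [[5,3.4,0,-5,8],[10,6.8,0,-10,8],[15,10.2,0,-15,8],[20,13.6,0,-20,8],[25.6,16.5,0,-25,8],[31,16,0,-31,8],[36.5,15,0,-37,8],[42,14,0,-44,8],[47.5,13.2,0,-50,8],[53,12.4,0,-56,8],[58.5,11.7,0,-56,8],[63.8,11,0,-56,8]],
])

```text
t: 2.85
eef_pos: [426.8, 386.2, 330.2]
ee_rot: [[-0.644, 0.765, -0.0], [0.765, 0.644, -0.0], [-0.0, -0.0, -1.0]]
wrist_force: [0.7, -0.1, -0.1]
opening: 0.937
gripper_force: 0.0
```

```bash
python3 - <<'E'
from h import *
c,P=cam('scene'); im=c['image']
# white sleeve points near bail and pail rim
m=(P[...,2]>212)&(P[...,2]<245)&(P[...,0]>370)&(P[...,0]<490)&(P[...,1]>320)&(P[...,1]<450)&(im.min(2)>110)
q=P[m];print(len(q),np.median(q,0),q.min(0),q.max(0)); 
from numpy.linalg import svd
u,s_,v=svd(q-q.mean(0),full_matrices=0);print('axis',v[0],np.degrees(np.arctan2(v[0,1],v[0,0])))
m=(np.abs(P[...,2]-149)<5)&(P[...,0]>320)&(P[...,0]<540)&(P[...,1]>280)&(P[...,1]<500)&(im[...,0]>im[...,2]*1.5)
print('rim',cv2.minEnclosingCircle(P[m][:,:2].astype(np.float32)))
moves([[425,384,207]])
S=np.load('scene0.npy')
c,T=cam('top'); m=(T[...,2]>150)&(T[...,2]<175)&(T[...,0]<480)&(T[...,0]>150)&(np.abs(T[...,1])<450)
k,l,st,ce=cv2.connectedComponentsWithStats(m.astype(np.uint8))
for i in range(1,k):
    if st[i,4]>40: print('cap',np.nanmedian(T[l==i],0).round(1),st[i,4])
cv2.imwrite('pics/s1.png',np.hstack([im[80:300,150:500],c['image'][80:300,60:420]]))
E
```

```text
134 [435.71131123 381.65622289 232.27393592] [390.67428337 334.00764129 212.19316424] [471.98120835 433.19428696 238.41795181]
axis [ 0.60602283 -0.79376465 -0.05171071] -52.63901751970335
rim ((431.88006591796875, 382.6079406738281), 101.39087677001953)
to [425 384 207] shift cm [-0.45 -0.71 12.27]
yaw(tool y dir) deg 40.2 joints [0.74 0.2  1.62 0.   1.32 0.04] tcp [427.5 391.6 329.7] t 2.9
cap [ 441.7 -335.   164.1] 132
cap [421.7  42.3 164.4] 124
cap [422.4 -90.7 164.7] 123
cap [ 421.6 -169.6  164.5] 123
```

View pics/s1.png

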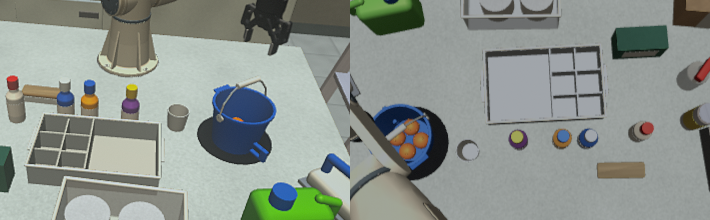

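jog_arm([
  [[-0.3,-0.3,4,0,6],[-0.3,-0.3,8,0,6],[-0.3,-0.3,11.5,0,6],[-0.3,-0.3,12.3,0,6],[-0.3,-0.3,12.3,0,4],[-0.3,-0.3,12.3,0,2],[-0.3,-0.3,12.3,0,1],[-0.3,-0.3,12.3,0,1],[-0.3,-0.3,12.3,0,1],[-0.3,-0.3,12.3,0,1]],
])

```text
t: 4.2
eef_pos: [426.4, 380.1, 210.0]
ee_rot: [[-0.644, 0.765, 0.003], [0.765, 0.644, 0.002], [-0.0, 0.003, -1.0]]
wrist_force: [0.5, -0.6, 6.0]
opening: 0.188
gripper_force: 58.6
```

jog_arm([
  [[0,0,-1.5,0,1],[0,0,-4,0,1],[0,0,-7,0,1],[0,0,-9,0,1],[0,0,-9,0,1],[0,0,-9,0,1]],
])

```text
t: 4.95
eef_pos: [424.9, 378.9, 297.5]
ee_rot: [[-0.644, 0.765, -0.001], [0.765, 0.644, -0.001], [-0.0, -0.002, -1.0]]
wrist_force: [-0.5, 0.1, -5.5]
opening: 0.188
gripper_force: 58.7
```

```bash
python3 - <<'E'
from h import *
c,P=cam('scene'); cv2.imwrite('pics/s2.png',c['image'][80:300,300:480])
s=ctrl.read_state();print(s['wrist_force'],s['eef_pos'],s['opening'],s['gripper_force'])
moves([[590.5,238,300]])
E
```

```text
[-0.07566516 -1.35578147 -5.69144194] [424.8236325  378.86255787 297.07973758] 0.18625749827530844 58.66178333759308
to [590. 238. 300.] shift cm [-21.45   3.6   -0.3 ]
yaw(tool y dir) deg 40.1 joints [0.73 0.21 1.68 0.   1.26 0.03] tcp [424.8 378.9 297.1] t 5.0
```

View pics/s2.png

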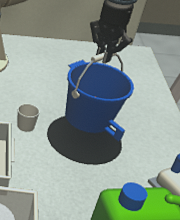

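jog_arm([
  [[-1.5,0.3,-0.5,-4,1],[-4,0.7,-1,-9,1],[-6.5,1.1,-1,-15,1],[-9,1.5,-1,-21,1],[-11.5,2,-1,-28,1],[-14,2.4,-1,-35,1],[-16.5,2.8,-1,-41,1],[-18.5,3.1,-1,-46,1],[-20,3.4,-1,-50,1],[-21,3.5,-1,-52,1],[-21.45,3.6,-1,-53,1],[-21.45,3.6,-1,-53,1]],
])

```text
t: 6.5
eef_pos: [591.0, 238.4, 307.5]
ee_rot: [[-0.999, -0.053, -0.001], [-0.053, 0.999, -0.0], [0.001, -0.0, -1.0]]
wrist_force: [-0.1, 0.9, -4.6]
opening: 0.192
gripper_force: 58.6
```

jog_arm([
  [[0,0,0,0,1],[0,0,0,0,1],[0,0,0,0,1],[0,0,0,0,1],[0,0,0,0,1],[0,0,0,0,1]],
])

```text
t: 7.25
eef_pos: [591.2, 238.5, 308.3]
ee_rot: [[-0.999, -0.054, 0.0], [-0.054, 0.999, 0.0], [-0.0, 0.0, -1.0]]
wrist_force: [-0.2, -0.1, -5.2]
opening: 0.19
gripper_force: 58.6
```

```bash
python3 - <<'E'
from h import *
c,P=cam('scene'); t,T=cam('top')
cv2.imwrite('pics/s3.png',np.hstack([cv2.resize(c['image'][80:280,200:400],(400,400)),cv2.resize(t['image'][60:260,80:280],(400,400))]))
moves([[590.5,238,300]])
for n,(c,P) in (('s',(c,P)),('t',(t,T))):
    im=c['image'].astype(int); b=(im[...,0]>im[...,2]*1.6)&(im[...,0]>50)
    m=b&(P[...,0]>430)&(P[...,0]<700)&(P[...,1]>80)&(P[...,1]<420)&(P[...,2]<260)
    q=P[m]; print(n,len(q),q.min(0).round(),q.max(0).round())
    zt=np.percentile(q[:,2],97); r=q[q[:,2]>zt-14][:,:2].astype(np.float32); print(zt,cv2.minEnclosingCircle(r))
E
```

```text
to [590. 238. 300.] shift cm [ 0.07 -0.05  0.83]
yaw(tool y dir) deg 93.1 joints [ 0.38  0.31  1.52  0.    1.31 -1.24] tcp [591.2 238.5 308.3] t 7.35
s 4245 [434. 146.   2.] [686. 399. 258.]
252.77302173501997 ((590.1213989257812, 242.6818389892578), 100.70563507080078)
t 1045 [528. 146.  -4.] [685. 369. 260.]
256.089413787895 ((587.755126953125, 242.6929473876953), 100.16680908203125)
```

View pics/s3.png

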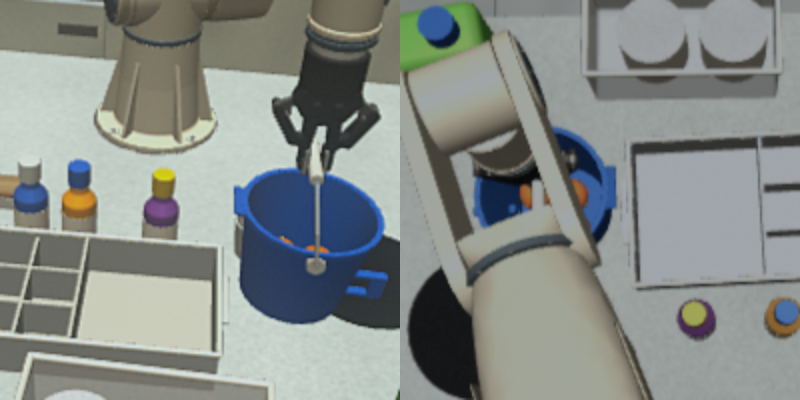

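jog_arm([
  [[-0.2,-0.8,2.5,0,1],[-0.4,-0.8,5.5,0,1],[-0.4,-0.8,8,0,1],[-0.4,-0.8,9.2,0,1],[-0.4,-0.8,9.8,0,1],[-0.4,-0.8,10,0,1],[-0.4,-0.8,10,0,1],[-0.4,-0.8,10,0,1]],
])

```text
t: 8.35
eef_pos: [597.0, 230.3, 210.8]
ee_rot: [[-0.999, -0.054, 0.004], [-0.054, 0.999, -0.0], [-0.004, -0.0, -1.0]]
wrist_force: [-0.7, -6.1, 6.5]
opening: 0.188
gripper_force: 59.7
```

jog_arm([
  [[0,0,-0.4,0,1.5],[0,0,-0.4,0,3],[0,0,-0.4,0,5],[0,0,-0.4,0,6],[0,0,-3,0,6],[0,0,-8,0,6],[0,0,-10,0,6]],
])

```text
t: 9.22
eef_pos: [596.6, 231.3, 311.4]
ee_rot: [[-0.999, -0.054, 0.004], [-0.054, 0.999, 0.002], [-0.004, 0.001, -1.0]]
wrist_force: [0.8, 0.1, -0.6]
opening: 0.706
gripper_force: 0.0
```

```bash
python3 - <<'E'
from h import *
c,P=cam('scene'); t,T=cam('top')
cv2.imwrite('pics/s4.png',cv2.resize(c['image'][80:280,230:430],(400,400)))
im=c['image'].astype(int); b=(im[...,0]>im[...,2]*1.6)&(im[...,0]>50)
m=b&(P[...,0]>470)&(P[...,0]<720)&(P[...,1]>100)&(P[...,1]<400)&(P[...,2]<200)
q=P[m]; r=q[(np.abs(q[:,2]-145)<6)][:,:2].astype(np.float32); print('rim',cv2.minEnclosingCircle(r))
g=q[(q[:,2]<60)&(q[:,1]>315)]; print('grip',len(g),np.median(g,0),g.min(0),g.max(0))
w=(im.min(2)>120)&(P[...,2]>195)&(P[...,2]<245)&(P[...,0]>520)&(P[...,0]<680)&(P[...,1]>150)&(P[...,1]<330)
print('sleeve',w.sum(),np.median(P[w],0),P[w].min(0),P[w].max(0))
moves([[594,362,200]])
E
```

```text
rim ((594.25927734375, 226.74166870117188), 102.16588592529297)
grip 170 [598.67760082 341.57055792  35.15235028] [586.80926373 315.86536686   7.52114073] [604.41968315 363.14741239  53.78245913]
sleeve 163 [608.59265169 227.74465684 228.75241877] [554.41559836 217.76175155 195.66163774] [673.90695522 235.92828493 233.30333996]
to [594 362 200] shift cm [-0.37 13.04 11.14]
yaw(tool y dir) deg 93.1 joints [ 0.37  0.31  1.51  0.    1.31 -1.26] tcp [596.9 231.3 311.1] t 9.325
```

View pics/s4.png

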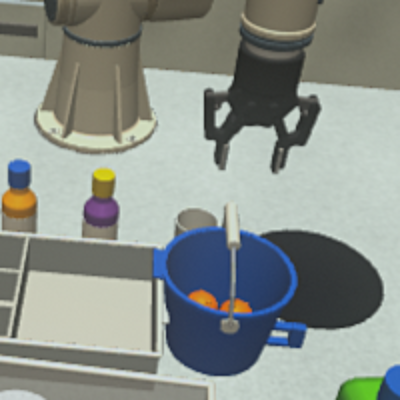

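jog_arm([
  [[0,2,0,10,4],[0,4,0,20,4],[-0.1,6,0,30,4],[-0.2,8,0,40,4],[-0.3,10,0,50,4],[-0.3,12,0,60,4],[-0.3,13.1,0,70,4],[-0.3,13.1,3,80,4],[-0.3,13.1,7,90,4],[-0.3,13.1,12,90,4],[-0.3,13.1,15,90,4],[-0.3,13.1,15,90,4]],
])

```text
t: 10.82
eef_pos: [589.2, 360.4, 154.1]
ee_rot: [[-0.054, 0.999, -0.006], [0.999, 0.054, -0.004], [-0.003, -0.006, -1.0]]
wrist_force: [-0.4, -0.9, -0.5]
opening: 0.469
gripper_force: 0.0
```

```bash
python3 - <<'E'
from h import *
c,P=cam('scene')
im=c['image'].astype(int); b=(im[...,0]>im[...,2]*1.6)&(im[...,0]>50)
m=b&(P[...,0]>470)&(P[...,0]<720)&(P[...,1]>100)&(P[...,1]<400)&(P[...,2]<200)
q=P[m]; g=q[(q[:,2]<60)&(q[:,1]>335)]; print('grip',len(g),np.median(g,0),np.percentile(g,[5,95],axis=0))
cv2.imwrite('pics/s5.png',cv2.resize(c['image'][90:290,230:430],(400,400)))
moves([[593,362,60],[593,362,16]])
E
```

```text
grip 114 [598.60174559 348.81990811  38.36160677] [[588.86203799 337.58825036  12.64452474]
 [602.21527908 359.55763535  51.8749917 ]]
to [593 362  60] shift cm [0.08 0.27 9.66]
to [593 362  16] shift cm [ 0.09  0.29 14.06]
yaw(tool y dir) deg 3.1 joints [0.55 0.53 1.54 0.   1.08 0.49] tcp [590.6 361.2 156.6] t 10.875
```

View pics/s5.png

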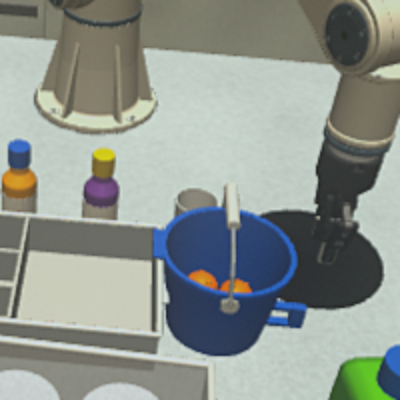

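jog_arm([
  [[0,0.2,4,0,4],[0,0.2,7,0,4],[0,0.2,8,0,4],[0,0.2,9,0,4],[0,0.2,9.6,0,4]],
])

```text
t: 11.5
eef_pos: [594.2, 362.2, 63.1]
ee_rot: [[-0.054, 0.999, 0.001], [0.999, 0.054, 0.001], [0.001, 0.002, -1.0]]
wrist_force: [-0.4, -0.8, 0.3]
opening: 0.469
gripper_force: 0.0
```

jog_arm([
  [[0,0,1.5,0,4],[0,0,3,0,4],[0,0,4,0,4],[0,0,4,0,4]],
])

```text
t: 12.0
eef_pos: [592.8, 361.4, 20.9]
ee_rot: [[-0.054, 0.999, -0.002], [0.999, 0.054, -0.001], [-0.001, -0.002, -1.0]]
wrist_force: [-0.0, -0.3, 0.6]
opening: 0.464
gripper_force: 0.0
```

jog_arm([
  [[-0.3,0,0,0,4],[-0.5,0,0,0,4],[-0.5,0,0,0,4]],
])

```text
t: 12.38
eef_pos: [594.1, 356.7, 22.8]
ee_rot: [[-0.054, 0.999, 0.001], [0.999, 0.054, 0.0], [0.0, 0.001, -1.0]]
wrist_force: [0.2, -0.1, -0.5]
opening: 0.468
gripper_force: 0.0
```

jog_arm([
  [[0,0,0,0,3],[0,0,0,0,2],[0,0,0,0,1],[0,0,0,0,0.6],[0,0,0,0,0.6],[0,0,0,0,0.6],[0,0,0,0,0.6]],
])

```text
t: 13.25
eef_pos: [593.6, 356.9, 22.5]
ee_rot: [[-0.054, 0.999, -0.0], [0.999, 0.054, 0.0], [0.0, -0.0, -1.0]]
wrist_force: [-2.9, -0.2, 5.5]
opening: 0.15
gripper_force: 58.5
```

```bash
python3 - <<'E'
from h import *
c,P=cam('scene')
cv2.imwrite('pics/s6.png',cv2.resize(c['image'][110:260,250:400],(450,450)))
moves([])
E
```

```text
yaw(tool y dir) deg 3.1 joints [0.54 0.68 1.6  0.   0.85 0.48] tcp [593.6 356.9  22.5] t 13.3
```

View pics/s6.png

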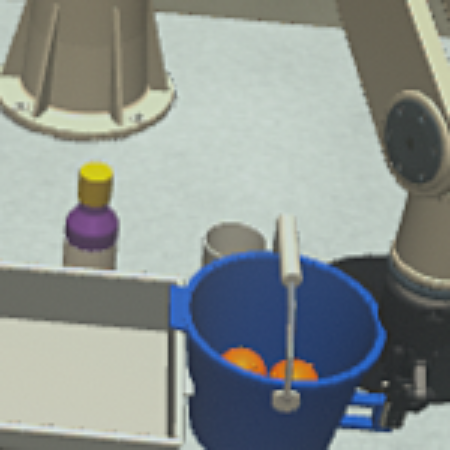

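jog_arm([
  [[0,0,-1.2,0,0.6],[0,0,-2.5,0,0.6],[0,0,-4,0,0.6],[0,0,-5.6,0,0.6],[-0.1,0,-7.4,0,0.6],[-0.6,0,-9.2,0,0.6],[-1.2,0,-11,0,0.6],[-2,0,-12.7,0,0.6],[-2.8,0,-14.3,0,0.6],[-2.8,0,-14.3,0,0.6]],
])

```text
t: 14.55
eef_pos: [596.3, 328.5, 167.1]
ee_rot: [[-0.053, 0.999, 0.002], [0.999, 0.053, 0.001], [0.001, 0.002, -1.0]]
wrist_force: [-0.1, 0.6, -5.3]
opening: 0.151
gripper_force: 58.5
```

```bash
python3 - <<'E'
from h import *
c,P=cam('scene');t,T=cam('top')
cv2.imwrite('pics/s7.png',np.hstack([cv2.resize(c['image'][90:250,220:400],(450,400)),cv2.resize(t['image'][80:240,80:260],(350,400))]))
s=ctrl.read_state();print(s['wrist_force'],s['opening'])
moves([])
E
```

```text
[ 0.33531626  0.2221109  -6.26039002] 0.14873599022610526
yaw(tool y dir) deg 3.1 joints [0.5  0.5  1.56 0.   1.08 0.45] tcp [595.2 328.7 165.1] t 14.65
```

View pics/s7.png

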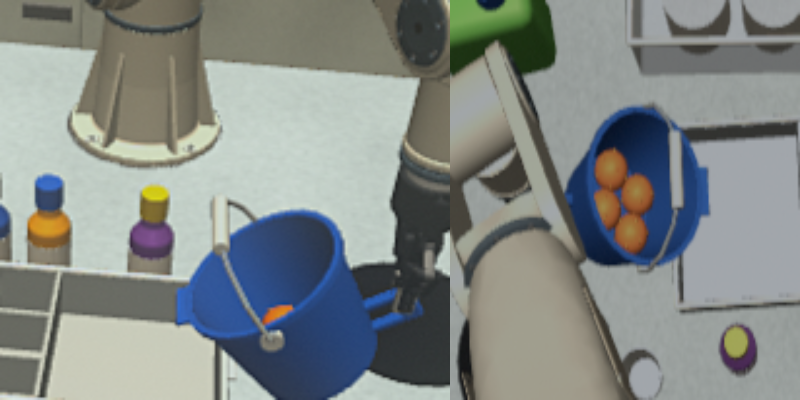

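jog_arm([
  [[-1,0,-0.4,0,0.6],[-2.1,0,-0.7,0,0.6],[-3.1,0,-1.5,0,0.6],[-4.1,0,-2.4,0,0.6],[-5.2,0,-3.3,0,0.6],[-6.2,0,-4.2,0,0.6],[-7.6,0,-5.1,0,0.6],[-9,0,-6,0,0.6],[-10.5,0,-6.9,0,0.6],[-10.5,0,-6.9,0,0.6]],
])

```text
t: 15.9
eef_pos: [601.4, 222.2, 234.8]
ee_rot: [[-0.053, 0.999, 0.001], [0.999, 0.053, -0.001], [-0.001, 0.001, -1.0]]
wrist_force: [1.1, -0.6, -4.4]
opening: 0.151
gripper_force: 58.6
```

```bash
python3 - <<'E'
from h import *
c,P=cam('scene');t,T=cam('top')
cv2.imwrite('pics/s8.png',np.hstack([cv2.resize(c['image'][70:250,220:400],(400,400)),cv2.resize(t['image'][80:240,80:260],(350,400))]))
s=ctrl.read_state();print(s['wrist_force'],s['torque'],s['opening'])
moves([])
E
```

```text
[ 0.38327714 -0.97558163 -2.75239607] [ 0.14224093 -0.05242363 -0.03278685] 0.14998446068227775
yaw(tool y dir) deg 3.1 joints [ 0.35  0.38  1.59 -0.    1.17  0.3 ] tcp [601.  223.4 234. ] t 16.0
```

View pics/s8.png

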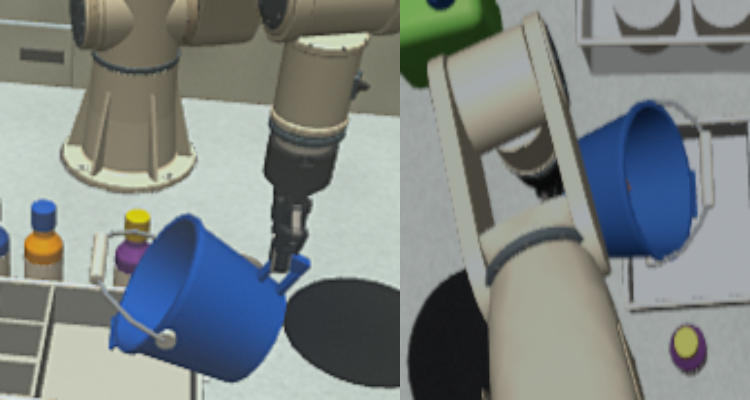

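jog_arm([
  [[-2.5,0,-4,0,0.6],[-5,0,-5.5,0,0.6],[-6,0,-6,0,0.6],[-6.5,0,-6,0,0.6],[-7,0,-6,0,0.6],[-7,0,-6,0,0.6]],
])

```text
t: 16.75
eef_pos: [604.4, 154.3, 293.4]
ee_rot: [[-0.054, 0.999, -0.001], [0.999, 0.054, -0.0], [-0.0, -0.001, -1.0]]
wrist_force: [-0.4, 0.5, -4.3]
opening: 0.151
gripper_force: 59.0
```

```bash
cat >> h.py <<'E'
def theta():
    c,P=cam('scene'); im=c['image'].astype(int); s=ctrl.read_state(); p=np.array(s['eef_pos']); g=p[1:]+[0,19]
    b=(im[...,0]>im[...,2]*1.6)&(im[...,0]>50)&(P[...,0]>470)&(P[...,0]<720)&(P[...,1]>-100)&(P[...,1]<420)&(P[...,2]<330)
    k,l,st,_=cv2.connectedComponentsWithStats(b.astype(np.uint8)); i=1+np.argmax(st[1:,4])
    q=P[l==i]; lip=q[np.argsort(q[:,1])[:6]].mean(0); low=q[np.argsort(q[:,2])[:6]].mean(0)
    v=lip[1:]-g; print('lip',lip.round(),'low',low.round(),'top',q[:,2].max().round(),'theta',(np.degrees(np.arctan2(v[1],v[0]))-152.9)%360,'len',np.hypot(*v).round())
    o=(im[...,2]>im[...,0]*2)&(im[...,2]>120)&(P[...,0]>470)&(P[...,0]<720)&(P[...,1]>-70)&(P[...,1]<260)&(P[...,2]<300)
    k,l,st,_=cv2.connectedComponentsWithStats(o.astype(np.uint8))
    print('balls',[(np.nanmedian(P[l==j],0).round().tolist(),int(st[j,4])) for j in range(1,k) if st[j,4]>15])
    print('F',np.round(s['wrist_force'],1),'M',np.round(s['torque'],2),'grip',np.round([s['opening']*85.4,s['gripper_force']],2)); moves([])
E
python3 -c "
from h import *
theta()"
```

```text
lip [588. -29. 129.] low [629.  96. 122.] top 330.0 theta 72.21787737784018 len 259.0
balls []
F [ 0.6  0.7 -5.6] M [ 0.29  0.04 -0.03] grip [12.94 59.  ]
yaw(tool y dir) deg 3.1 joints [0.25 0.3  1.57 0.   1.28 0.19] tcp [604.5 154.4 293.6] t 16.8
```

jog_arm([
  [[5,0,2,0,0.6],[5,0,2,0,0.6],[5,0,2,0,0.6],[3,0,-3,0,0.6],[2,0,-5,0,0.6],[1.5,0,-5.5,0,0.6],[1.5,0,-5.5,0,0.6]],
])

```text
t: 17.68
eef_pos: [603.7, 168.6, 348.5]
ee_rot: [[-0.053, 0.999, -0.001], [0.999, 0.053, -0.0], [0.0, -0.001, -1.0]]
wrist_force: [-0.3, 0.9, -5.4]
opening: 0.15
gripper_force: 59.4
```

```bash
python3 -c "
from h import *
theta()"
```

```text
lip [603.  16. 182.] low [618.  17. 181.] top 330.0 theta 77.52062228255113 len 240.0
balls []
F [ 0.3 -0.4 -4.4] M [0.27 0.09 0.05] grip [12.82 59.35]
yaw(tool y dir) deg 3.1 joints [0.27 0.27 1.49 0.   1.38 0.22] tcp [603.4 168.9 347.8] t 17.725
```

jog_arm([
  [[-1.5,0,0.5,0,0.6],[-3,0,1.5,0,0.6],[-4.5,0,3,0,0.6],[-4.9,0,5,0,0.6],[-4.9,0,7,0,0.6],[-4.9,0,9,0,0.6],[-4.9,0,10.7,0,0.6],[-4.9,0,12,0,0.6],[-4.9,0,12.8,0,0.6],[-4.9,0,13.1,0,0.6]],
])

```text
t: 18.98
eef_pos: [606.6, 120.1, 218.0]
ee_rot: [[-0.054, 0.999, -0.0], [0.999, 0.054, -0.0], [-0.0, -0.0, -1.0]]
wrist_force: [0.7, 0.1, -3.9]
opening: 0.152
gripper_force: 59.5
```

```bash
python3 -c "
from h import *
theta()"
```

```text
lip [591. -32.  51.] low [607. -31.  49.] top 272.0 theta 77.88688539154145 len 240.0
balls []
F [ 0.6  0.4 -5.2] M [ 0.22 -0.04 -0.  ] grip [13.13 59.43]
yaw(tool y dir) deg 3.1 joints [ 0.19  0.36  1.66 -0.    1.13  0.14] tcp [606.6 120.2 217.9] t 19.025
```

jog_arm([
  [[-1,0,0.8,0,0.6],[-2.2,0,1.4,0,0.6],[-3.4,0,0.8,0,0.6],[-4.6,0,-0.2,0,0.6],[-5.6,0,-1,0,0.6],[-6.8,0,-1.8,0,0.6],[-8,0,-2.5,0,0.6],[-9.2,0,-3,0,0.6],[-10.3,0,-3.4,0,0.6],[-10.3,0,-3.4,0,0.6]],
])

```text
t: 20.27
eef_pos: [612.5, 16.6, 252.8]
ee_rot: [[-0.053, 0.999, 0.001], [0.999, 0.053, -0.0], [-0.0, 0.001, -1.0]]
wrist_force: [-0.0, 2.4, -3.2]
opening: 0.15
gripper_force: 58.9
```

```bash
python3 -c "
from h import *
theta()"
```

```text
lip [570. -89.  74.] low [578. -88.  45.] top 306.0 theta 88.8768446866838 len 224.0
balls []
F [ 0.5  1.8 -3.4] M [ 0.56 -0.16 -0.01] grip [13.24 58.87]
yaw(tool y dir) deg 3.1 joints [ 0.03  0.31  1.64 -0.    1.19 -0.03] tcp [612.3  16.9 252.4] t 20.325
```

```bash
python3 -c "
from h import *
c,P=cam('scene');t,T=cam('top')
cv2.imwrite('pics/s9.png',np.hstack([cv2.resize(c['image'][100:280,160:340],(450,450),interpolation=2),cv2.resize(t['image'][80:240,150:310],(350,450))]))
for r in range(196,262,6): print([int(np.nan_to_num(P[r,u,2])) if 0 else tuple(np.nan_to_num(P[r,u]).astype(int)) for u in range(190,240,10)])"
```

```text
[(np.int64(425), np.int64(-261), np.int64(3)), (np.int64(493), np.int64(-206), np.int64(66)), (np.int64(499), np.int64(-171), np.int64(75)), (np.int64(557), np.int64(-126), np.int64(128)), (np.int64(489), np.int64(-109), np.int64(76))]
[(np.int64(544), np.int64(-224), np.int64(80)), (np.int64(495), np.int64(-206), np.int64(42)), (np.int64(492), np.int64(-174), np.int64(45)), (np.int64(493), np.int64(-141), np.int64(50)), (np.int64(490), np.int64(-109), np.int64(52))]
[(np.int64(563), np.int64(-219), np.int64(73)), (np.int64(496), np.int64(-208), np.int64(17)), (np.int64(617), np.int64(-143), np.int64(130)), (np.int64(491), np.int64(-142), np.int64(22)), (np.int64(491), np.int64(-109), np.int64(27))]
[(np.int64(568), np.int64(-220), np.int64(52)), (np.int64(569), np.int64(-188), np.int64(58)), (np.int64(643), np.int64(-137), np.int64(130)), (np.int64(568), np.int64(-125), np.int64(67)), (np.int64(566), np.int64(-95), np.int64(69))]
[(np.int64(573), np.int64(-220), np.int64(32)), (np.int64(567), np.int64(-189), np.int64(31)), (np.int64(666), np.int64(-132), np.int64(130)), (np.int64(56
[... 786 characters left out ...]
(np.int64(650), np.int64(-201), np.int64(7)), (np.int64(644), np.int64(-172), np.int64(6)), (np.int64(664), np.int64(-136), np.int64(32)), (np.int64(639), np.int64(-112), np.int64(11)), (np.int64(641), np.int64(-81), np.int64(18))]
[(np.int64(721), np.int64(-179), np.int64(59)), (np.int64(719), np.int64(-151), np.int64(62)), (np.int64(715), np.int64(-123), np.int64(62)), (np.int64(716), np.int64(-95), np.int64(68)), (np.int64(719), np.int64(-66), np.int64(76))]
[(np.int64(720), np.int64(-181), np.int64(33)), (np.int64(717), np.int64(-153), np.int64(34)), (np.int64(715), np.int64(-124), np.int64(37)), (np.int64(797), np.int64(-77), np.int64(133)), (np.int64(715), np.int64(-67), np.int64(48))]
```

View pics/s9.png

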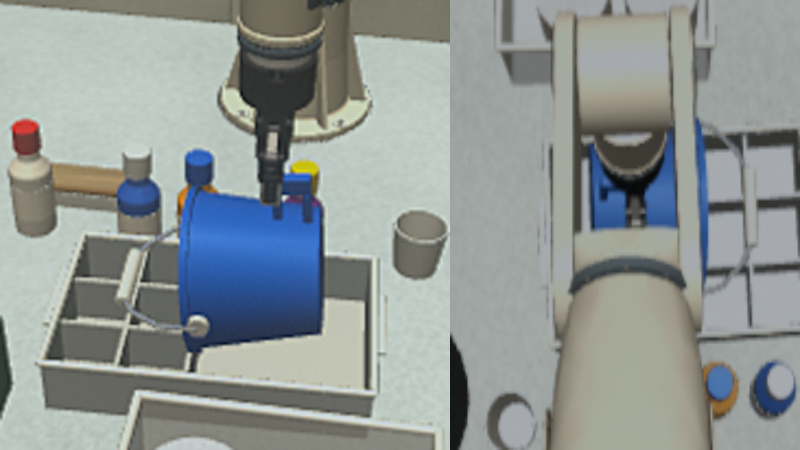

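jog_arm([
  [[-0.8,0,-0.3,0,0.6],[-1.6,0,-0.5,0,0.6],[-2.2,0,-0.6,0,0.6],[-2.2,0,-0.6,0,0.6],[-1.5,0,-0.6,0,0.6],[-0.5,0,-0.6,0,0.6],[0.8,0,-0.6,0,0.6],[2,0,-0.6,0,0.6],[3.2,0,-0.6,0,0.6],[4,0,-0.6,0,0.6],[4,0,-0.6,0,0.6],[4,0,-0.6,0,0.6]],
])

```text
t: 21.92
eef_pos: [610.1, 57.0, 258.4]
ee_rot: [[-0.054, 0.999, 0.0], [0.999, 0.054, -0.0], [-0.0, 0.0, -1.0]]
wrist_force: [0.5, 1.1, -2.9]
opening: 0.145
gripper_force: 58.7
```

```bash
python3 -c "
from h import *
theta()"
```

```text
lip [490. -48.  45.] low [490. -48.  45.] top 328.0 theta 92.9045666128606 len 255.0
balls [([614.0, -39.0, 90.0], 178), ([661.0, -30.0, 73.0], 123), ([682.0, -29.0, 55.0], 53)]
F [-1.5  0.7 -2.8] M [ 0.02 -0.02 -0.04] grip [12.6 58.7]
yaw(tool y dir) deg 3.1 joints [ 0.09  0.31  1.63 -0.    1.2   0.04] tcp [610.1  56.9 258.4] t 21.975
```

jog_arm([
  [[0,0,-1,0,0.6],[0.5,0,-2,0,0.6],[1.5,0,-3,0,0.6],[3,0,-4,0,0.6],[4.5,0,-5,0,0.6],[6,0,-6,0,0.6],[6,0,-6,0,0.6],[6,0,-6,0,0.6]],
])

```text
t: 22.98
eef_pos: [606.5, 117.1, 317.9]
ee_rot: [[-0.054, 0.999, -0.001], [0.999, 0.054, -0.0], [-0.0, -0.001, -1.0]]
wrist_force: [-0.5, 0.4, -2.8]
opening: 0.154
gripper_force: 58.7
```

```bash
python3 -c "
from h import *
theta()
c,P=cam('top'); im=c['image'].astype(int)
o=(im[...,2]>im[...,0]*2)&(im[...,2]>120)&(P[...,0]>470)&(P[...,0]<730)&(P[...,1]>-260)&(P[...,1]<160)
k,l,st,_=cv2.connectedComponentsWithStats(o.astype(np.uint8))
print('top balls',[(np.nanmedian(P[l==j],0).round().tolist(),int(st[j,4])) for j in range(1,k) if st[j,4]>10])
c,P=cam('scene');cv2.imwrite('pics/s10.png',cv2.resize(c['image'][90:270,160:340],(450,450),interpolation=2))"
```

```text
lip [573.  28. 261.] low [544.  48.  62.] top 329.0 theta 67.70662437942121 len 117.0
balls [([573.0, -38.0, 76.0], 130), ([552.0, -18.0, 85.0], 18), ([607.0, -25.0, 47.0], 195), ([682.0, -29.0, 55.0], 52)]
F [ 0.1 -0.9 -3.5] M [-0.05  0.   -0.02] grip [12.65 58.66]
yaw(tool y dir) deg 3.1 joints [ 0.19  0.27  1.55 -0.    1.32  0.13] tcp [606.5 116.9 317.8] t 23.025
top balls [([686.0, -39.0, 50.0], 81), ([680.0, -10.0, 47.0], 19), ([595.0, -12.0, 48.0], 33), ([540.0, -36.0, 62.0], 385)]
```

View pics/s10.png

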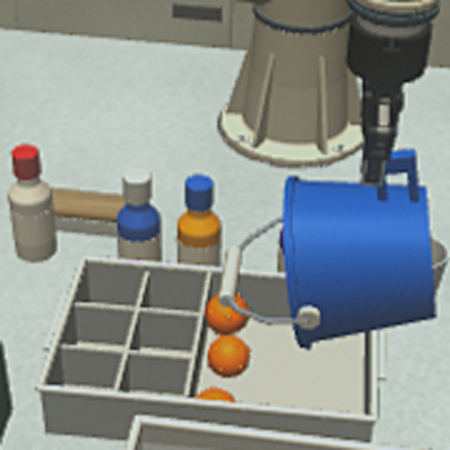

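jog_arm([
  [[1.4,0,2,0,0.6],[2.7,0,3.7,0,0.6],[4,0,4.6,0,0.6],[5.3,0,5.4,0,0.6],[7.5,0,6.2,0,0.6],[9.8,0,7,0,0.6],[12,0,8,0,0.6],[14.2,0,9.2,0,0.6],[16.2,0,10.5,0,0.6],[18,0,12,0,0.6],[19.6,0,13.8,0,0.6],[21,0,15.8,0,0.6]],
])

```text
t: 24.62
eef_pos: [595.5, 328.0, 159.0]
ee_rot: [[-0.054, 0.999, 0.0], [0.999, 0.054, 0.0], [0.0, 0.0, -1.0]]
wrist_force: [-1.1, 0.9, 2.6]
opening: 0.146
gripper_force: 58.4
```

```bash
python3 -c "
from h import *
theta()"
```

```text
lip [593. 109.  87.] low [596. 267.  23.] top 228.0 theta 48.912892718063404 len 238.0
balls [([568.0, -33.0, 80.0], 206), ([606.0, -25.0, 48.0], 196), ([683.0, -29.0, 55.0], 52)]
F [-0.2  8.7  3.3] M [ 0.91 -0.35  0.31] grip [12.88 58.87]
yaw(tool y dir) deg 3.1 joints [0.5  0.51 1.57 0.   1.06 0.45] tcp [594.4 329.4 156.1] t 24.675
```

jog_arm([
  [[2,0,0.3,0,0.6],[4,0,0.8,0,0.6],[6.1,0,1.8,0,0.6],[7.8,0,3.2,0,0.6],[9.4,0,5,0,0.6],[10.8,0,7.1,0,0.6],[10.8,0,7.1,0,0.6],[10.8,0,7.1,0,0.6]],
])

```text
t: 25.68
eef_pos: [589.6, 436.1, 89.1]
ee_rot: [[-0.055, 0.999, 0.001], [0.999, 0.055, 0.001], [0.001, 0.001, -1.0]]
wrist_force: [0.1, 0.8, -0.4]
opening: 0.148
gripper_force: 58.4
```

```bash
python3 -c "
from h import *
theta()"
```

```text
lip [593. 198. 129.] low [641. 295.  11.] top 232.0 theta 22.112661559039168 len 238.0
balls [([568.0, -34.0, 80.0], 203), ([606.0, -25.0, 47.0], 194), ([682.0, -29.0, 55.0], 52)]
F [ 0.5  2.1 -0.2] M [ 0.31 -0.03  0.07] grip [12.24 58.42]
yaw(tool y dir) deg 3.1 joints [0.63 0.65 1.48 0.   1.01 0.58] tcp [589.6 435.5  89.2] t 25.725
```

jog_arm([
  [[0,0,-2,0,0.6],[-2.7,0,-2,0,0.6],[-5.4,0,-2,0,0.6],[-8,0,-1.8,0,0.6],[-8,0,0,0,0.6],[-7.3,0,1.7,0,0.6],[-6.5,0,3.4,0,0.6],[-5.9,0,5,0,0.6],[-5.4,0,6.5,0,0.6],[-5.4,0,6.6,0,0.6],[-5.4,0,6.6,0,0.6]],
])

```text
t: 27.1
eef_pos: [592.6, 383.0, 23.2]
ee_rot: [[-0.054, 0.999, 0.001], [0.999, 0.054, 0.002], [0.002, 0.001, -1.0]]
wrist_force: [-0.3, 4.2, 3.9]
opening: 0.151
gripper_force: 62.5
```

```bash
python3 -c "
from h import *
theta()"
```

```text
lip [586. 172. 159.] low [653. 299.   6.] top 169.0 theta 358.0861056636502 len 241.0
balls [([568.0, -33.0, 80.0], 206), ([607.0, -25.0, 47.0], 197), ([682.0, -29.0, 55.0], 52)]
F [-1.7  4.5  3.1] M [ 0.84  0.09 -0.02] grip [12.65 62.47]
yaw(tool y dir) deg 3.1 joints [0.57 0.7  1.57 0.   0.87 0.52] tcp [592.6 382.7  23.2] t 27.15
```

jog_arm([
  [[0,0,0,0,1.5],[0,0,0,0,3],[0,0,0,0,4.5],[0.5,0,0,0,5],[1,0,-2,0,5],[1.5,0,-7,0,5],[1.5,0,-13,0,5],[1.5,0,-19,0,5],[1.5,0,-25,0,5],[1.5,0,-29,0,5]],
])

```text
t: 28.4
eef_pos: [592.1, 396.4, 319.0]
ee_rot: [[-0.054, 0.999, 0.004], [0.999, 0.054, 0.003], [0.003, 0.004, -1.0]]
wrist_force: [-0.1, 0.2, -0.6]
opening: 0.588
gripper_force: 0.0
```

```bash
cat >> h.py <<'E'
def caps():
    c,T=cam('top'); m=(T[...,2]>150)&(T[...,2]<176)&(T[...,0]<740)&(T[...,0]>150)&(T[...,1]<110)&(T[...,1]>-450)
    k,l,st,ce=cv2.connectedComponentsWithStats(m.astype(np.uint8))
    for i in range(1,k):
        if 40<st[i,4]<300: print('cap',np.nanmedian(T[l==i],0).round(1),st[i,4])
    return c,T
E
python3 - <<'E'
from h import *
theta(); c,P=caps(); im=c['image'].astype(int)
o=(im[...,2]>im[...,0]*2)&(im[...,2]>110)&(P[...,0]>470)&(P[...,0]<730)&(P[...,1]>-260)&(P[...,1]<160)
v,u=np.nonzero(o); q=P[o].astype(np.float32); q=q[~np.isnan(q[:,0])]
print('area px',len(q))
for K in (3,4):
    co,la,ce=cv2.kmeans(q,K,None,(3,50,.1),10,cv2.KMEANS_PP_CENTERS); print(K,co/len(q),[(ce[i].round().tolist(),int((la==i).sum())) for i in range(K)])
moves([[422,43,300]])
E
```

```text
lip [590. 159. 148.] low [660. 260.   1.] top 224.0 theta 66.48327558512779 len 308.0
balls [([568.0, -33.0, 81.0], 205), ([607.0, -25.0, 48.0], 195), ([682.0, -29.0, 55.0], 52)]
F [1.1 0.8 4.4] M [ 0.03 -0.04 -0.  ] grip [49.99  0.  ]
yaw(tool y dir) deg 3.1 joints [0.59 0.42 1.32 0.   1.38 0.53] tcp [593.5 397.4 324.4] t 28.45
cap [421.6  43.6 164.6] 122
cap [422.6 -90.7 164.9] 123
cap [ 421.6 -169.6  164.6] 125
cap [ 392.7 -324.4  165. ] 126
area px 661
3 641.2811088792856 [([530.0, -36.0, 67.0], 312), ([681.0, -29.0, 49.0], 174), ([588.0, -28.0, 57.0], 175)]
4 322.66032439389136 [([552.0, -36.0, 84.0], 190), ([681.0, -29.0, 49.0], 174), ([513.0, -37.0, 51.0], 161), ([593.0, -26.0, 50.0], 136)]
to [422  43 300] shift cm [-34.47 -19.06   1.78]
yaw(tool y dir) deg 3.1 joints [0.59 0.43 1.33 0.   1.38 0.53] tcp [593.5 397.4 321.5] t 28.5
```

jog_arm([
  [[-4.5,-2.5,0,0,6],[-9,-5,0,0,6],[-13.5,-7.5,0,0,6],[-18,-10,0,0,6],[-22.5,-12.5,2,0,6],[-27,-15,4,0,6],[-31,-17.2,7,0,6],[-34.4,-19.1,9,0,6],[-34.4,-19.1,11,0,6],[-34.4,-19.1,11,0,6]],
])

```text
t: 29.75
eef_pos: [418.5, 41.7, 202.8]
ee_rot: [[-0.053, 0.999, -0.002], [0.999, 0.053, -0.0], [-0.0, -0.002, -1.0]]
wrist_force: [-1.3, 0.4, 1.1]
opening: 0.7
gripper_force: 0.0
```

```bash
python3 -c "
from h import *
moves([[422,43.5,133]])"
```

```text
to [422.  44. 133.] shift cm [0.16 0.37 6.98]
yaw(tool y dir) deg 3.1 joints [0.1  0.06 2.08 0.   1.   0.04] tcp [418.5  41.7 202.8] t 29.75
```

jog_arm([
  [[0.2,0.4,3,0,6],[0.2,0.4,6,0,6],[0.2,0.4,7,0,6],[0.2,0.4,7,0,4],[0.2,0.4,7,0,3],[0.2,0.4,7,0,2.5],[0.2,0.4,7,0,2.5],[0.2,0.4,5,0,2.5],[0.2,0.4,1,0,2.5],[0.2,0.4,-3,0,2.5],[0.2,0.4,-5,0,2.5],[0.2,0.4,-5,0,2.5]],
])

```text
t: 31.25
eef_pos: [424.2, 44.2, 254.7]
ee_rot: [[-0.054, 0.999, 0.003], [0.999, 0.054, 0.0], [0.0, 0.003, -1.0]]
wrist_force: [-0.7, -0.1, -1.6]
opening: 0.402
gripper_force: 60.5
```

```bash
python3 -c "
from h import *
s=ctrl.read_state();print(s['wrist_force'],s['opening'],s['gripper_force'])
moves([[603.5,-101,240],[603.5,-101,140]])"
```

```text
[-0.65731672 -0.1191938  -1.62333712] 0.4020170489631679 60.53721070289612
to [ 604. -101.  240.] shift cm [-15.47  17.12   1.52]
to [ 604. -101.  140.] shift cm [-15.47  17.08  11.52]
yaw(tool y dir) deg 3.1 joints [0.1  0.01 2.01 0.   1.12 0.05] tcp [424.2  44.2 254.7] t 31.25
```

jog_arm([
  [[-2,2.2,0,0,2.5],[-5,5.5,0,0,2.5],[-8,8.8,0,0,2.5],[-11,12.2,0,0,2.5],[-13.5,15,0,0,2.5],[-15,16.6,0,0,2.5],[-15.5,17.1,0,0,2.5],[-15.5,17.1,1,0,2.5],[-15.5,17.1,2,0,2.5],[-15.5,17.1,2,0,2.5],[-15.5,17.1,2,0,2.5]],
])

```text
t: 32.62
eef_pos: [602.4, -101.0, 233.4]
ee_rot: [[-0.054, 0.999, 0.0], [0.999, 0.054, 0.0], [0.0, 0.0, -1.0]]
wrist_force: [0.1, -0.6, -1.6]
opening: 0.404
gripper_force: 60.6
```

```bash
python3 - <<'E'
from h import *
c,P=cam('scene'); im=c['image'].astype(int)
s=ctrl.read_state(); p=np.array(s['eef_pos'])
# bottle extents: purple body points near tcp
m=(np.abs(P[...,0]-p[0])<60)&(np.abs(P[...,1]-p[1])<60)&(P[...,2]>p[2]-133+5)&(P[...,2]<p[2]-133+95)
q=P[m]
for a in (5,35,65):
    z0=p[2]-133+a; w=q[(q[:,2]>z0)&(q[:,2]<z0+30)]; print(a,len(w),w[:,0].max() if len(w) else 0,np.percentile(w[:,1],[1,99]) if len(w) else 0)
moves([[603.5,-101,139]])
E
```

```text
5 159 634.5940489514328 [-126.61800564  -72.28056665]
35 163 634.501617860635 [-128.54394232  -72.21755774]
65 175 634.4766856124326 [-128.49121912  -72.09008875]
to [ 604. -101.  139.] shift cm [0.01 0.09 9.46]
yaw(tool y dir) deg 3.1 joints [-0.17  0.33  1.66  0.    1.15 -0.22] tcp [ 602.6 -101.1  233.6] t 32.675
```

jog_arm([
  [[0,0,2.5,0,2.5],[0,0,5,0,2.5],[0,0,7.5,0,2.5],[0,0,9,0,2.5],[0,0,9.4,0,2.5],[0,0,9.4,0,2.5],[0,0,9.4,0,4],[0,0,9.4,0,5.5],[0,0,9,0,5.5],[0,0,5,0,5.5],[0,0,0,0,5.5],[0,0,-1,0,6]],
])

```text
t: 34.17
eef_pos: [604.5, -101.7, 247.5]
ee_rot: [[-0.054, 0.999, 0.006], [0.999, 0.054, -0.001], [-0.001, 0.006, -1.0]]
wrist_force: [-0.6, 0.3, -0.1]
opening: 0.708
gripper_force: 0.0
```

```bash
python3 -c "
from h import *
caps(); moves([[421.6,-169.6,225],[421.6,-169.6,133]])"
```

```text
cap [ 393.  -324.4  165.5] 126
to [ 422. -170.  225.] shift cm [ -5.8 -18.6   2.1]
to [ 422. -170.  133.] shift cm [ -5.79 -18.65  11.3 ]
yaw(tool y dir) deg 3.1 joints [-0.17  0.32  1.65  0.    1.17 -0.22] tcp [ 604.1 -101.7  246.9] t 34.225
```

jog_arm([
  [[-1.5,-5,1,0,6],[-3,-10,2,0,6],[-4.5,-15,2,0,6],[-5.8,-18.6,2.2,0,6],[-5.8,-18.6,3,0,6],[-5.8,-18.6,6,0,6],[-5.8,-18.6,9,0,6],[-5.8,-18.6,11.3,0,6],[-5.8,-18.6,11.3,0,4],[-5.8,-18.6,11.3,0,2.5],[-5.8,-18.6,11.3,0,2.5],[-5.8,-18.6,11.3,0,2.5]],
])

```text
t: 35.72
eef_pos: [420.2, -169.4, 130.8]
ee_rot: [[-0.054, 0.999, 0.001], [0.999, 0.054, -0.0], [-0.0, 0.001, -1.0]]
wrist_force: [-0.4, -0.1, -2.6]
opening: 0.415
gripper_force: 59.8
```

jog_arm([
  [[0,0,-1,0,2.5],[0,0,-4,0,2.5],[0,0,-8,0,2.5],[0,0,-11,0,2.5],[0,0,-12,0,2.5],[0,0,-12,0,2.5]],
])

```text
t: 36.48
eef_pos: [420.0, -169.4, 250.6]
ee_rot: [[-0.054, 0.999, 0.001], [0.999, 0.054, -0.0], [-0.0, 0.001, -1.0]]
wrist_force: [0.3, 0.4, -3.0]
opening: 0.403
gripper_force: 60.3
```

```bash
python3 -c "
from h import *
caps(); moves([[606.5,-181,245],[606.5,-181,139]])"
```

```text
cap [ 600.5 -101.2  169. ] 124
cap [422.4 -90.8 164.7] 124
cap [ 392.4 -329.9  164.9] 84
to [ 606. -181.  245.] shift cm [-2.19 18.6   0.46]
to [ 606. -181.  139.] shift cm [-2.19 18.61 11.06]
yaw(tool y dir) deg 3.1 joints [-0.39  0.06  1.96  0.    1.12 -0.44] tcp [ 419.6 -169.2  249.7] t 36.525
```

jog_arm([
  [[-0.3,2.5,0,0,2.5],[-0.7,6,0,0,2.5],[-1.1,10,0,0,2.5],[-1.6,14,0,0,2.5],[-2,17,0,0,2.5],[-2.2,18.4,0,0,2.5],[-2.2,18.6,0.5,0,2.5],[-2.2,18.6,1,0,2.5],[-2.2,18.6,1,0,2.5],[-2.2,18.6,1,0,2.5]],
])

```text
t: 37.78
eef_pos: [606.4, -181.3, 240.5]
ee_rot: [[-0.054, 0.999, 0.0], [0.999, 0.054, -0.0], [-0.0, 0.0, -1.0]]
wrist_force: [-0.0, 0.5, -1.2]
opening: 0.405
gripper_force: 61.1
```

jog_arm([
  [[0,0,2.5,0,2.5],[0,0,5,0,2.5],[0,0,7.5,0,2.5],[0,0,9.4,0,2.5],[0,0,10.1,0,2.5],[0,0,10.1,0,2.5],[0,0,10.1,0,4],[0,0,10.1,0,5.5],[0,0,9.5,0,5.5],[0,0,5,0,5.5],[0,0,0,0,5.5],[0,0,0,0,6]],
])

```text
t: 39.28
eef_pos: [609.5, -182.0, 245.7]
ee_rot: [[-0.054, 0.999, 0.008], [0.999, 0.054, -0.002], [-0.003, 0.008, -1.0]]
wrist_force: [-0.1, -0.2, -0.9]
opening: 0.7
gripper_force: 0.0
```

```bash
python3 -c "
from h import *
caps(); moves([[422.4,-90.7,225],[422.4,-90.7,133]])"
```

```text
cap [ 609.  -174.8  170.1] 61
cap [ 600.2 -101.   169.4] 115
cap [ 392.9 -324.4  165.1] 127
to [422. -91. 225.] shift cm [ 10.08 -18.06   1.71]
to [422. -91. 133.] shift cm [ 10.1  -18.1   10.91]
yaw(tool y dir) deg 3.1 joints [-0.29  0.35  1.6  -0.    1.18 -0.35] tcp [ 608.1 -181.6  243. ] t 39.325
```

jog_arm([
  [[2.5,-4.5,0.5,0,6],[5,-9,1,0,6],[7.5,-13.5,1.5,0,6],[10,-18,1.5,0,6],[10,-18,2,0,6],[10,-18,5,0,6],[10,-18,8.5,0,6],[10,-18,10.8,0,6],[10,-18,10.8,0,4],[10,-18,10.8,0,2.5],[10,-18,10.8,0,2.5],[10,-18,10.8,0,2.5]],
])

```text
t: 40.83
eef_pos: [422.1, -91.2, 132.9]
ee_rot: [[-0.054, 0.999, 0.001], [0.999, 0.054, -0.0], [-0.0, 0.001, -1.0]]
wrist_force: [-0.2, -0.8, -2.3]
opening: 0.409
gripper_force: 59.7
```

jog_arm([
  [[0,0,-1,0,2.5],[0,0,-4,0,2.5],[0,0,-8,0,2.5],[0,0,-11,0,2.5],[0,0,-12,0,2.5],[0,0,-12,0,2.5]],
])

```text
t: 41.58
eef_pos: [421.8, -91.1, 252.6]
ee_rot: [[-0.054, 0.999, 0.001], [0.999, 0.054, -0.0], [-0.0, 0.001, -1.0]]
wrist_force: [0.3, -0.2, -1.6]
opening: 0.402
gripper_force: 60.3
```

```bash
python3 -c "
from h import *
caps(); moves([[528.5,-104,240],[528.5,-104,139]])"
```

```text
cap [ 606.4 -183.   169.5] 125
cap [ 600.5 -101.1  169.1] 119
cap [ 393.1 -323.5  164.9] 131
to [ 528. -104.  240.] shift cm [-1.88 10.64  1.17]
to [ 528. -104.  139.] shift cm [-1.88 10.64 11.27]
yaw(tool y dir) deg 3.1 joints [-0.22  0.02  2.    0.    1.12 -0.27] tcp [421.3 -91.  251.7] t 41.625
```

jog_arm([
  [[-0.4,2,0,0,2.5],[-0.9,5,0,0,2.5],[-1.4,8,0,0,2.5],[-1.8,10,0,0,2.5],[-1.9,10.7,0.5,0,2.5],[-1.9,10.7,1,0,2.5],[-1.9,10.7,1,0,2.5],[-1.9,10.7,1,0,2.5]],
])

```text
t: 42.62
eef_pos: [529.1, -104.2, 242.3]
ee_rot: [[-0.054, 0.999, -0.0], [0.999, 0.054, 0.0], [0.0, -0.0, -1.0]]
wrist_force: [-0.2, 0.3, -2.4]
opening: 0.409
gripper_force: 60.6
```

jog_arm([
  [[0,0,2.5,0,2.5],[0,0,5,0,2.5],[0,0,7.5,0,2.5],[0,0,9.4,0,2.5],[0,0,10.2,0,2.5],[0,0,10.2,0,2.5],[0,0,10.2,0,4],[0,0,10.2,0,5.5],[0,0,9.5,0,5.5],[0,0,5,0,5.5],[0,0,0,0,5.5],[0,0,0,0,6]],
])

```text
t: 44.12
eef_pos: [532.2, -104.8, 247.1]
ee_rot: [[-0.054, 0.999, 0.008], [0.999, 0.054, -0.002], [-0.002, 0.008, -1.0]]
wrist_force: [-0.0, -0.3, 0.3]
opening: 0.7
gripper_force: 0.0
```

```bash
python3 -c "
from h import *
caps(); moves([[393,-324.4,225],[393,-324.4,133]])"
```

```text
cap [ 392.9 -323.7  165.4] 130
to [ 393. -324.  225.] shift cm [-21.21 -14.95   1.93]
to [ 393. -324.  133.] shift cm [-21.2  -14.99  11.13]
yaw(tool y dir) deg 3.1 joints [-0.2   0.21  1.8   0.    1.13 -0.25] tcp [ 530.8 -104.5  244.7] t 44.175
```

jog_arm([
  [[-4.5,-3.2,0.3,0,6],[-9,-6.4,0.6,0,6],[-13.5,-9.6,1,0,6],[-18,-12.8,1.2,0,6],[-21.1,-14.9,1.5,0,6],[-21.1,-14.9,3,0,6],[-21.1,-14.9,6,0,6],[-21.1,-14.9,9,0,6],[-21.1,-14.9,11,0,6],[-21.1,-14.9,11,0,4],[-21.1,-14.9,11,0,2.5],[-21.1,-14.9,11,0,2.5]],
])

```text
t: 45.68
eef_pos: [392.5, -323.0, 132.8]
ee_rot: [[-0.054, 0.999, 0.001], [0.999, 0.054, -0.0], [-0.0, 0.001, -1.0]]
wrist_force: [-0.3, -0.4, -2.5]
opening: 0.405
gripper_force: 59.8
```

jog_arm([
  [[0,0,0,0,2.5],[0,0,0,0,2.5],[0,0,-1,0,2.5],[0,0,-4,0,2.5],[0,0,-8,0,2.5],[0,0,-11,0,2.5],[0,0,-12,0,2.5],[0,0,-12,0,2.5]],
])

```text
t: 46.68
eef_pos: [392.2, -323.1, 252.5]
ee_rot: [[-0.054, 0.999, 0.001], [0.999, 0.054, -0.001], [-0.001, 0.001, -1.0]]
wrist_force: [0.4, -0.4, -3.5]
opening: 0.41
gripper_force: 60.5
```

```bash
python3 -c "
from h import *
caps(); moves([[531.5,-184,240],[531.5,-184,139]])"
```

```text
cap [ 606.4 -183.5  168.9] 126
cap [ 599.3 -101.   169.7] 125
cap [ 530.  -102.5  169. ] 127
to [ 532. -184.  240.] shift cm [13.1  14.69  1.16]
to [ 532. -184.  139.] shift cm [13.1  14.7  11.26]
yaw(tool y dir) deg 3.1 joints [-0.69  0.15  1.86  0.    1.14 -0.75] tcp [ 391.8 -322.8  251.6] t 46.725
```

jog_arm([
  [[1.5,1.7,0,0,2.5],[4,4.5,0,0,2.5],[7,7.8,0,0,2.5],[10,11.2,0,0,2.5],[12.3,13.8,0,0,2.5],[13,14.6,0,0,2.5],[13,14.7,0.5,0,2.5],[13,14.7,1,0,2.5],[13,14.7,1,0,2.5],[13,14.7,1,0,2.5]],
])

```text
t: 47.98
eef_pos: [531.6, -185.8, 242.3]
ee_rot: [[-0.053, 0.999, -0.0], [0.999, 0.053, -0.0], [-0.0, -0.0, -1.0]]
wrist_force: [0.3, -0.2, -2.0]
opening: 0.41
gripper_force: 60.7
```

jog_arm([
  [[0,0,2.5,0,2.5],[0,0,5,0,2.5],[0,0,7.5,0,2.5],[0,0,9.4,0,2.5],[0,0,10.2,0,2.5],[0,0,10.2,0,2.5],[0,0,10.2,0,4],[0,0,10.2,0,5.5],[0,0,9.5,0,5.5],[0,0,5,0,5.5],[0,0,0,0,5.5],[0,0,-5,0,6]],
])

```text
t: 49.48
eef_pos: [531.9, -185.3, 294.7]
ee_rot: [[-0.054, 0.999, 0.001], [0.999, 0.054, -0.0], [-0.0, 0.001, -1.0]]
wrist_force: [1.6, -0.4, -0.5]
opening: 0.705
gripper_force: 0.0
```

```bash
python3 - <<'E'
from h import *
caps()
c,P=cam('scene'); im=c['image'].astype(int)
b=(im[...,0]>im[...,2]*1.6)&(im[...,0]>50)&(P[...,0]>470)&(P[...,0]<720)&(P[...,1]>130)&(P[...,1]<420)&(P[...,2]<200)
q=P[b]; r=q[(np.abs(q[:,2]-145)<7)][:,:2].astype(np.float32); print('rim',cv2.minEnclosingCircle(r),q[:,2].max())
g=q[(q[:,2]<60)&(q[:,1]>340)]; print('grip',len(g),np.median(g,0) if len(g) else 0,g.max(0) if len(g) else 0)
w=(im.min(2)>110)&(P[...,2]>165)&(P[...,2]<245)&(P[...,0]>520)&(P[...,0]<680)&(P[...,1]>140)&(P[...,1]<370)
W=P[w]; print('sleeve',len(W),np.median(W,0).round(),W.min(0).round(),W.max(0).round())
cT,T=cam('top'); m=(T[...,2]>175)&(T[...,2]<245)&(T[...,0]>520)&(T[...,0]<680)&(T[...,1]>140)&(T[...,1]<370); W=T[m]; print('top bail',len(W),np.median(W,0).round(),W.min(0).round(),W.max(0).round())
cv2.imwrite('pics/s11.png',np.hstack([cv2.resize(c['image'][80:280,180:400],(400,364)),cv2.resize(cT['image'][60:260,80:320],(400,364))]))
moves([[590,256,330]])
E
```

```text
cap [ 599.7 -101.1  169.8] 126
cap [ 529.7 -104.6  169.4] 124
cap [ 531.5 -184.   168.9] 86
rim ((598.456787109375, 255.78379821777344), 100.85285949707031) 184.64303001715075
grip 168 [597.09033355 370.24857579  36.2669913 ] [602.09062482 398.64012427  53.58410964]
sleeve 171 [617. 242. 226.] [558. 231. 182.] [679. 254. 232.]
top bail 258 [592. 240. 224.] [521. 229. 178.] [680. 255. 235.]
to [590 256 330] shift cm [43.81  8.04 -3.45]
yaw(tool y dir) deg 3.1 joints [-0.34  0.2   1.69 -0.    1.24 -0.39] tcp [ 533.6 -185.9  296.1] t 49.625
```

```bash
python3 - <<'E'
from h import *
for n in('top','scene'):
    c,T=cam(n); im=c['image'].astype(int)
    m=(T[...,2]>212)&(T[...,2]<245)&(T[...,0]>520)&(T[...,0]<680)&(T[...,1]>200)&(T[...,1]<300)&(im.min(2)>120)
    W=T[m]; r=cv2.minAreaRect(W[:,:2].astype(np.float32)); u,s,v=np.linalg.svd(W-W.mean(0),full_matrices=0)
    print(n,len(W),r,np.degrees(np.arctan2(v[0,1],v[0,0])),np.percentile(W[:,2],90))
E
```

```text
top 168 ((601.1399536132812, 240.35125732421875), (91.49754333496094, 15.787384986877441), 2.6503183841705322) -176.9560311597777 230.26560589755576
scene 137 ((608.7782592773438, 241.28248596191406), (100.66937255859375, 17.10852813720703), 2.3928539752960205) 3.3387012040828856 228.9406400030338
```

jog_arm([
  [[5,1,-3.4,-10,6],[11,2,-3.4,-20,6],[17,3.2,-3.4,-30,6],[23,4.2,-3.4,-40,6],[29,5.2,-3.4,-50,6],[34,6.2,-3.4,-60,6],[38.5,7.2,-3.4,-70,6],[42,8.2,-3.4,-80,6],[42.3,8.8,-3.4,-90,6],[42.3,8.8,-3.4,-90,6],[42.3,8.8,-3.4,-90,6]],
])

```text
t: 51.1
eef_pos: [596.5, 241.2, 325.3]
ee_rot: [[-0.999, -0.05, -0.002], [-0.05, 0.999, -0.001], [0.002, -0.001, -1.0]]
wrist_force: [0.2, -0.2, -0.2]
opening: 0.703
gripper_force: 0.0
```

```bash
python3 -c "
from h import *
moves([[597,241,206]])"
```

```text
to [597 241 206] shift cm [-0.07 -0.02 11.93]
yaw(tool y dir) deg 92.9 joints [ 0.38  0.31  1.48 -0.    1.35 -1.24] tcp [596.5 241.2 325.3] t 51.1
```

jog_arm([
  [[-0.4,0,4,0,6],[-0.4,0,8,0,6],[-0.4,0,11,0,6],[-0.4,0,12.2,0,6],[-0.4,0,12.2,0,4],[-0.4,0,12.2,0,2],[-0.4,0,12.2,0,1],[-0.4,0,12.2,0,1],[-0.4,0,12.2,0,1],[-0.4,0,12.2,0,1]],
])

```text
t: 52.35
eef_pos: [601.9, 242.2, 206.0]
ee_rot: [[-0.999, -0.054, 0.003], [-0.054, 0.999, 0.001], [-0.003, 0.001, -1.0]]
wrist_force: [-1.3, -1.3, 6.3]
opening: 0.186
gripper_force: 58.5
```

jog_arm([
  [[0,0.6,-0.1,0,1],[0,1.2,-0.2,0,1],[0,1.7,-0.3,0,1],[0,1.7,-1.5,0,1],[0,1.7,-4,0,1],[0,1.7,-7,0,1],[0,1.7,-9.5,0,1],[0,1.7,-10,0,1],[0,1.7,-10,0,1],[0,1.7,-10,0,1]],
])

```text
t: 53.6
eef_pos: [599.4, 258.8, 302.8]
ee_rot: [[-0.999, -0.054, -0.002], [-0.054, 0.999, -0.001], [0.002, -0.001, -1.0]]
wrist_force: [0.4, -0.7, -3.2]
opening: 0.184
gripper_force: 59.4
```

```bash
python3 - <<'E'
from h import *
c,P=cam('scene'); im=c['image'].astype(int)
b=(im[...,0]>im[...,2]*1.6)&(im[...,0]>50)&(P[...,0]>470)&(P[...,0]<720)&(P[...,1]>130)&(P[...,1]<420)&(P[...,2]<300)
k,l,st,_=cv2.connectedComponentsWithStats(b.astype(np.uint8)); q=P[l==1+np.argmax(st[1:,4])]; z=np.percentile(q[:,2],97);r=q[q[:,2]>z-14][:,:2].astype(np.float32); print('rim',cv2.minEnclosingCircle(r),z)
moves([[423,388,306]])
E
```

```text
rim ((598.2864990234375, 265.1210632324219), 101.06396484375) 245.59904018353066
to [423 388 306] shift cm [16.93 13.85 -0.29]
yaw(tool y dir) deg 93.1 joints [ 0.41  0.34  1.49  0.    1.31 -1.22] tcp [599.5 258.8 302.9] t 53.65
```

jog_arm([
  [[1,0.8,0,0,1],[3,2.4,0,0,1],[5.2,4.1,0,0,1],[7.4,5.9,0,0,1],[9.6,7.6,0,0,1],[11.8,9.3,0,0,1],[13.8,10.9,0,0,1],[15.4,12.2,0,0,1],[16.4,13,0,0,1],[16.8,13.3,0,0,1],[16.8,13.3,0,0,1],[16.8,13.3,0,0,1]],
])

```text
t: 55.15
eef_pos: [425.7, 382.4, 304.2]
ee_rot: [[-0.999, -0.053, 0.0], [-0.053, 0.999, -0.0], [-0.0, -0.0, -1.0]]
wrist_force: [-0.2, -0.6, -3.5]
opening: 0.187
gripper_force: 59.4
```

jog_arm([
  [[0,0,2,0,1],[0,0,4.5,0,1],[0,0,7,0,1],[0,0,8.6,0,1],[0,0,9.2,0,1],[0,0,9.4,0,1],[0,0,9.4,0,1],[0,0,9.4,0,1]],
])

```text
t: 56.15
eef_pos: [425.6, 382.8, 211.5]
ee_rot: [[-0.999, -0.054, 0.001], [-0.054, 0.999, 0.0], [-0.001, 0.0, -1.0]]
wrist_force: [-1.4, -4.3, 5.9]
opening: 0.185
gripper_force: 61.4
```

```bash
python3 - <<'E'
from h import *
c,P=cam('scene'); im=c['image'].astype(int)
b=(im[...,0]>im[...,2]*1.6)&(im[...,0]>50)&(P[...,0]>300)&(P[...,0]<550)&(P[...,1]>260)&(P[...,1]<540)&(P[...,2]<300)
k,l,st,_=cv2.connectedComponentsWithStats(b.astype(np.uint8)); q=P[l==1+np.argmax(st[1:,4])]; z=np.percentile(q[:,2],97);r=q[q[:,2]>z-14]; print('rim',cv2.minEnclosingCircle(r[:,:2].astype(np.float32)),z,r[r[:,1]>400][:,2].max(),r[r[:,1]<360][:,2].max())
s=ctrl.read_state();print(s['wrist_force']);moves([])
E
```

```text
rim ((421.3097229003906, 379.6916198730469), 101.39149475097656) 151.8588158244283 153.74339046135174 156.0829771190255
[-1.5533624  -3.50031986  6.00214072]
yaw(tool y dir) deg 93.1 joints [ 0.73  0.29  1.77 -0.    1.08 -0.89] tcp [425.6 382.8 211.5] t 56.2
```

jog_arm([
  [[0,0,-0.3,0,1.5],[0,0,-0.3,0,3],[0,0,-0.3,0,5],[0,0,-0.3,0,6],[0,0,-3,0,6],[0,0,-8,0,6],[0,0,-13,0,6],[-6,0,-18,0,6],[-10,-6,-18,0,6],[-10,-12,-18,0,6],[-10,-18,-18,0,6],[-10,-18,-18,0,6]],
])

```text
t: 57.7
eef_pos: [535.1, 205.1, 390.5]
ee_rot: [[-0.999, -0.05, 0.0], [-0.05, 0.999, -0.001], [-0.0, -0.001, -1.0]]
wrist_force: [0.1, -0.8, 0.2]
opening: 0.704
gripper_force: 0.0
```

jog_arm([
  [[0,-5,0,0,6],[0,-10,0,0,6],[0,-15,0,0,6],[0,-20,0,0,6],[0,-20,0,0,6]],
])

```text
t: 58.32
eef_pos: [545.7, 6.6, 390.3]
ee_rot: [[-0.999, -0.051, 0.0], [-0.051, 0.999, -0.0], [-0.0, -0.0, -1.0]]
wrist_force: [-0.3, 0.5, -0.5]
opening: 0.703
gripper_force: 0.0
```

```bash
python3 - <<'E'
from h import *
c,P=cam('scene'); t,T=caps(); moves([])
cv2.imwrite('pics/fin.png',np.hstack([cv2.resize(c['image'][80:300,100:460],(420,300)),cv2.resize(t['image'][40:280,60:400],(380,300))]))
E
```

```text
cap [ 606.6 -182.9  169.3] 127
cap [ 599.5 -100.9  169.6] 123
cap [ 529.7 -104.5  170.2] 124
cap [ 531.4 -189.1  169.8] 131
yaw(tool y dir) deg 93.0 joints [ 0.01  0.11  1.59  0.    1.43 -1.61] tcp [545.7   9.1 390.2] t 58.425
```

View pics/fin.png

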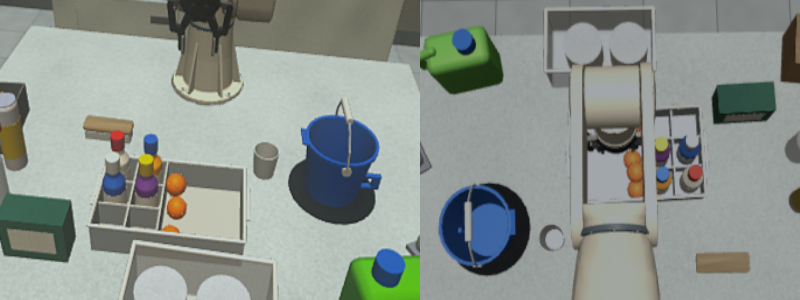

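```bash
python3 -c "
from station import ctrl
print(ctrl.finish_job())"
```

```text
the job is handed in; nothing more can be done
None
```

Job handed in after about 58 s of robot time: all four balls are in the open compartment, the four bottles stand one to a cell, and the empty pail is back upright on the mat; no verdict was returned.

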